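# Feed a casting through the sprung gate of a holding lane

### The arm

A 7-joint arm with a two-finger parallel gripper is mounted at the origin on the work surface. World frame = base frame: x ahead of the robot, y to its left, z up, the work surface at z = 0. Lengths are in m, angles in rad, forces in N, time in s.
With the tool pointing down it reaches from about 0.425 to 0.925 m from the base axis. Payload 6.8 kg.
Tool frame: the origin (TCP) lies midway between the tips of the shut fingers; the grasp point (between the pads) lies 19 mm behind it; z points along the fingers, x is the direction in which the jaws open and shut, and the axes are right-handed (so a half turn about z gives the same grasp; the last joint's range is limited). The gripper opens to 85 mm and grips with 20 to 120 N. Pads are 22 mm wide; open, the fingers measure 114 mm over their backs; the gripper's body (76 mm by 85 mm) begins 54 mm behind the grasp point. The pads swing forward as they close: fully open they stand 13 mm farther back than shut.
Start: joints at [-0.108, 0.477, 0.022, 1.555, -0.011, 1.109, -0.083], TCP at [0.675, 0, 0.231] pointing down, gripper open.
Joint ranges: [-2.96, 2.96], [-0.34, 2.1], [-1.41, 1.46], [0.24, 2.44], [-1.37, 4.51], [0.17, 1.92], [-2.96, 2.96]. Speed limits (rad/s): [2.39, 2.39, 3.14, 3.14, 3.14, 3.14, 3.14].

### API

Orientations are given as a unit quaternion [w, x, y, z].
In Python, from station import bot, imaging, nets gives the robot as it stands. The module is installed in compiled form; this text tells all that it offers.
- The arm moves only by the tool apply_moves, never from a script. Its argument "moves" is text: rows parted by semicolons, each of 7 numbers parted by spaces: the gripper command: -1 is fully open, 1 is shut, values between are in proportion, then the shift along the tool's x, y, z normalised to -1 to 1, where 1 is 120 mm, then the turn, a rotation vector about the tool's x, y, z normalised to -1 to 1, where 1 is 4 degrees. In form: hand dx dy dz rx ry rz; .... A call has 1 to 12 rows; each row shifts and turns the commanded pose from where the row before left it, along the tool's axes as they then stand; what a row does not reach is not made up. A row lasts 1/12 s, in which the tool goes at most 41.7 mm and 7.16 degrees, less where a joint would pass 70% of its speed; a pose out of reach is approached as far as the arm can. A call with a number of a shift or a turn outside -1 to 1 is refused whole. A call with a gripper value outside its range is refused whole. The fingers move at their own pace and stop on an object; "force" is the grip in N (left out, the last holds). Time passes only in rows, so rows that do not move let the fingers close. It gives the time, the measured TCP pose, the force and the opening at its end, in the units of the state.
- bot.get_obs(): the state, without advancing time (a new reading comes with each control period).
- imaging.read_camera(name): name is "scene" or "side" or "wrist"; returns a dict with "image" (420x560x3 uint8, red, green, blue), "fx", "fy", "cx", "cy" (pixels), "view" (4x4, takes a point from world to camera coordinates); the wrist camera has in their place "mount" (4x4, takes a point from camera to tool coordinates, whose origin is the TCP and whose axes are the tool frame's). Camera axes: x right, y down, z forward; pixel columns grow to the right and rows downward; lengths in m; the calibration is good to about 2 mm. A picture is of the moment at which its call begins: read the wrist's pose just before it. There is no depth.
- bot.hand_in(): hands the job in, once; it reports no verdict.
Trained networks look in a picture, given as the dict that the camera call returned (one of the last four; its "shot" number tells which), for a name from the list of things; names that differ only in an ending like _2 or _b are one class to them, and where a whole thing is asked for, a point or a joint stands for the part that bears it (a point fixed in the world has none). Each returns a list of dicts, best first, with "score" (0 to 1); they miss things now and then, are a little off and sometimes report something else, mostly with a low value. They report only what shows in the picture. A call takes as long as a camera call. They do not tell look-alikes from the thing itself.
- nets.spot_in(picture, name): "rect" ([left, top, right, bottom] in pixels, round what is visible of it).
- nets.outline_of(picture, name): "region" (420x560 bool, what is visible of it) and "rect" ([left, top, right, bottom] in pixels, round what is visible of it).
- nets.spot_point(picture, name): "location" ([column, row] in pixels: a listed point, or the origin of a listed thing).
The state is a dict: "t": time; "q": joint angles; "joint_vel": joint speeds; "joint_torque": joint torques, N m; "eef_pos": TCP position; "tool_rot": TCP orientation; "contact_force": force on the tool from outside, world axes, zero at the start; "torque": the same for the moment, N m; "gripper_width": opening from 0.0 (shut) to 1.0 (fully open).
Only numpy, scipy, OpenCV 4.12 (cv2) and the standard library are available. Lean on these libraries where they do the work, as an engineer would, in place of code of your own. Each camera call takes 0.05 s, during which the arm holds its last target.

### The job

Pick up the aluminium casting, set it down flat in the open mouth of the steel lane with its long side along the lane, and let go of it. Then push it along the lane floor through the sprung flap gate and on until it presses firmly against the sprung stop pad at the far end, gently, with about 12 N (well over 6 N, never more than 20 N), and take the gripper out so that the flap swings shut behind the casting and the casting stays resting against the pad. Do not disturb the can, the bearing or the wrench.

Things in the scene. Friction and masses are not known exactly. Their poses are not given: they have to be found in the camera images.
- casting: Loose bare-aluminium casting, about 0.5 kg (varies): rectangular foot 70 (its x) by 54 (its y) by 34 mm high, with a round neck of 36 mm diameter, 34 mm tall, on its middle (68 mm in all). Origin: centre of its underside, z up. Stands upright on the table beyond the lane's mouth; half a turn makes no difference. Grip it by the neck, from above.
- lane: Fixed grey sheet-steel lane, an open-topped channel on the table. Its +x is the pushing direction, z up. Origin: on the table, midway across, at the gate line (plane of the shut flap). Runs from x = -120 mm (open mouth) to +247 mm (end bracket). Floor plate 6 mm thick, inner width 72 mm, side walls 4 mm thick, tops 36 mm above the table; flanges reach y = +-55 mm.
- entry (a point): Point on the lane's floor, midway across, 65 mm before the gate line: a good place for the casting's origin when it is set down. Axes as the lane's. Dry metal of varying friction: sliding the casting along the lane takes about 2 to 7 N, best measured while it slides.
- flap (a joint): Steel flap across the lane at the gate line, 68 mm wide, 4 mm thick, 10 to 41 mm above the table; hinged on the upright post at the lane's +y wall, opens only towards lane +x. Radians: 0 shut, about 1.3 along the side of a passing casting, 1.5 fully open. Its spring gives 0.14 N m shut to 0.32 N m open (2 to 5 N at the free edge).
- post_top (a point): Top of the flap's hinge post, 10 mm diameter, 48 mm above the table, at lane x = 0, y = +45 mm. The flap swings shut only when the casting's rear face is at least 72 mm beyond the gate line (so it is when the casting rests on the pad) and nothing else is in its sweep; lifting the gripper straight up out of the lane frees it.
- stop: End bracket: upright plate 6 mm thick, 50 mm high. Origin: on the table, middle of the plate, at lane x = +250 mm. Towards the gate it carries an adjusting screw, set differently each time and not measured, with a sprung black rubber pad on it, 44 mm wide, 26 mm high, centre 23 mm above the table. Spring 1.5 N per mm from the free position, solid after 17 mm.
- bay (a point): Point on the lane's floor at lane x = 149 mm: the nearest place to the gate where the free pad's face can stand; it may stand up to 28 mm farther along lane +x. The casting's front face meets it there. Once pressed and released, the casting may be pushed back a few mm and rests against the pad.
- can: Bystander: upright grey can, 60 mm diameter, 150 mm high. Origin: centre of its underside.
- bearing: Bystander: steel bearing ring lying flat, 72 mm outer diameter, 18 mm high. Origin: centre of its underside.
- wrench: Bystander: steel wrench lying flat on the table. Origin: in its underside, x along it.
There are look-alikes about, which are no part of the job. There is more than one size of the casting; the job needs the largest.

How it is judged:
By the outcome, as a careful person would: the job done as asked, in the order asked, and still so for the second after the job is handed in, with the robot touching nothing.
It also fails if it takes over 67 s, if anything falls off the work surface, if the arm or the gripper's body presses on something with over 40 N, if the wrist force passes 120 N, or if a joint passes its speed limit or range.

## Working session

There is one attempt and no reset: what is moved stays moved. The work goes in short steps, Python scripts to look and compute and a tool call to move; the robot and the scene stay as the last step left them, time stands still between calls to the robot, and variables do not carry over. Pictures are saved under pics/ and viewed, and the job is handed in when it is done.

Besides the shell and the picture viewer there is one more tool, called after "Call:" by a JSON object that holds its "api" and its "payload", one argument or row to a line. apply_moves: Moves the arm, as the interface text tells. Scaled input: -1 to 1 covers 120 mm each way for a shift and 4 degrees each way for a turn. Its arguments: {"type":"object","properties":{"moves":{"type":"string"},"force":{"type":"number"}},"required":["moves"]}

```bash
mkdir -p pics; cat > h.py <<'E'
import numpy as np, cv2
from station import bot, imaging, nets
from scipy.spatial.transform import Rotation as R
def cam(n):
    o=bot.get_obs(); p=imaging.read_camera(n)
    if 'view' in p: V=np.array(p['view'])
    else:
        M=np.array(p['mount']); T=np.eye(4); q=o['tool_rot']; T[:3,:3]=R.from_quat([q[1],q[2],q[3],q[0]]).as_matrix(); T[:3,3]=o['eef_pos']
        V=np.linalg.inv(T@M)
    p['V']=V; return p
def save(p,n): cv2.imwrite('pics/'+n,p['image'][:,:,::-1])
def ray(p,uv,z):
    d=np.array([(uv[0]-p['cx'])/p['fx'],(uv[1]-p['cy'])/p['fy'],1.]);W=np.linalg.inv(p['V'])
    d=W[:3,:3]@d;c=W[:3,3]; return c+d*(z-c[2])/d[2]
def proj(p,X):
    X=p['V'][:3,:3]@np.array(X)+p['V'][:3,3]; return np.array([p['fx']*X[0]/X[2]+p['cx'],p['fy']*X[1]/X[2]+p['cy']])
E
python3 - <<'E'
from h import *
o=bot.get_obs(); print(o)
for n in ['scene','side','wrist']:
    p=cam(n); save(p,n+'0.png'); print(n, np.linalg.inv(p['V']).round(3).tolist(),p['fx'])
    for k in ['casting','lane','entry','flap','post_top','stop','bay']:
        try:
            r=nets.spot_point(p,k); print(k,'pt',[(np.round(x['location']).tolist(),round(x['score'],2)) for x in r][:4])
        except Exception as e: print(k,e)
        if k in('casting','stop'):
            r=nets.spot_in(p,k); print(k,'rect',[(np.round(x['rect']).tolist(),round(x['score'],2)) for x in r][:4])
print(bot.get_obs()['t'])
E
```

```text
{'t': 0.0, 'q': array([-0.10809256,  0.47778894,  0.02234499,  1.55647883, -0.01152607,
        1.10931501, -0.08307253]), 'joint_vel': array([ 7.13285780e-04,  6.39612313e-05,  1.51787292e-03,  1.63823681e-03,
       -1.90802717e-03,  2.09260661e-04, -2.98481620e-04]), 'joint_torque': array([-5.45967814e-04, -5.96443820e+01,  1.60769675e+00, -2.81194621e+01,
        1.24063640e-02,  9.39900521e-03,  2.20753498e-05]), 'eef_pos': array([ 6.74387647e-01, -1.74521252e-05,  2.30321750e-01]), 'tool_rot': array([ 5.89056624e-05,  9.99999566e-01,  1.25264824e-05, -9.29226141e-04]), 'contact_force': array([ 0.35916996, -0.75629649,  0.31654615]), 'torque': array([ 0.0115977 ,  0.0205101 , -0.06485246]), 'gripper_width': 1.0037191488060784}
scene [[-0.279, 0.774, -0.569, 1.236], [0.96, 0.223, -0.166, 0.204], [-0.002, -0.593, -0.806, 1.007], [0.0, 0.0, 0.0, 1.0]] 544.3059833012559
casting pt [([150.0, 179.0], 0.84), ([164.0, 147.0], 0.79), ([195.0, 185.0], 0.71)]
casting rect [([180.0, 168.0, 207.0, 194.0], 0.65), ([130.0, 156.0, 164.0, 190.0], 0.64), ([152.0, 130.0, 176.0, 156.0], 0.59)]
lane
[... 879 characters left out ...]
post_top pt [([277.0, 218.0], 0.6)]
stop pt [([259.0, 226.0], 0.63)]
stop rect [([156.0, 250.0, 219.0, 306.0], 0.94)]
bay pt [([214.0, 264.0], 0.8)]
wrist [[1.0, -0.001, -0.001, 0.676], [-0.002, -0.954, -0.299, 0.076], [-0.001, 0.299, -0.954, 0.375], [0.0, 0.0, 0.0, 1.0]] 291.3976503776184
casting pt [([113.0, 391.0], 0.58)]
casting rect [([85.0, 382.0, 125.0, 419.0], 0.89)]
lane pt [([210.0, 167.0], 0.76)]
entry pt [([205.0, 219.0], 0.61)]
flap it knows: bay, bearing, can, casting, entry, lane, post_top, stop, wrench
post_top pt [([162.0, 165.0], 0.75), ([225.0, 30.0], 0.38)]
stop pt []
stop rect [([194.0, 1.0, 244.0, 19.0], 0.77)]
bay pt [([224.0, 30.0], 0.61), ([212.0, 168.0], 0.21)]
1.35
```

View pics/scene0.png

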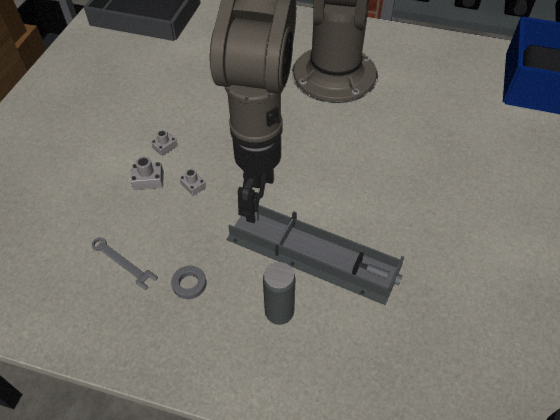

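View pics/side0.png

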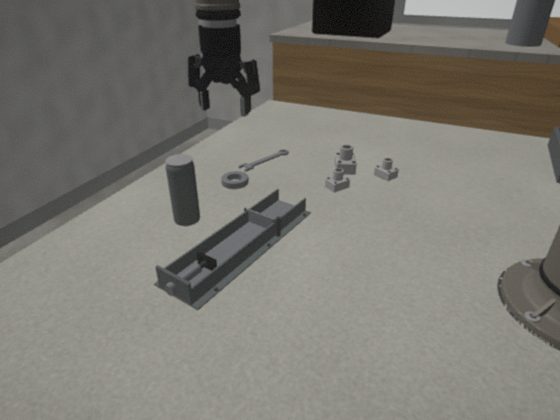

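View pics/wrist0.png

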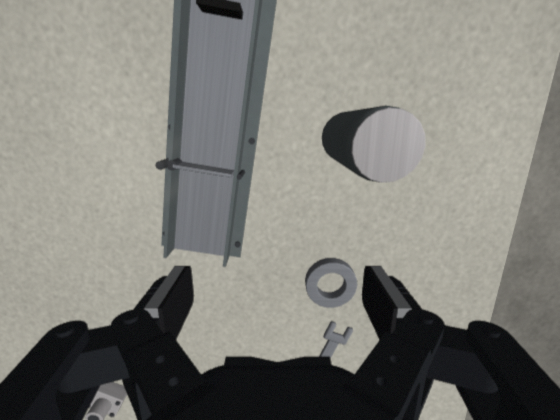

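```bash
cat > c.py <<'E'
import cv2
a=cv2.imread('pics/scene0.png')[115:205,115:225]; a=cv2.resize(a,None,fx=5,fy=5,interpolation=cv2.INTER_CUBIC)
cv2.imwrite('pics/crop0.png',a)
E
python3 c.py
```

```text
(no output)
```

View pics/crop0.png

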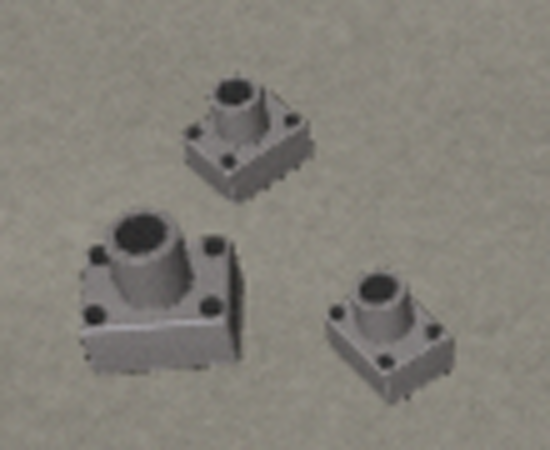

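```bash
python3 - <<'E'
from h import *
p=cam('scene'); s=cam('side'); w=cam('wrist')
for uv,z in [((131.6,181),.034),((161.6,179),.034),((132,163),.034),((161.4,162),.034),((143.4,161.6),.068),((150,179),0),((133,189),0),((162.6,186.6),0)]:
    print(uv,ray(p,uv,z).round(4))
print('small',ray(p,(164,147),0).round(3),ray(p,(195,185),0).round(3))
print('lane entry',ray(p,(260,227),.006).round(4),ray(s,(278,215),.006).round(4),ray(w,(205,219),.006).round(4))
print('post',ray(p,(296,216),.048).round(4),ray(s,(277,218),.048).round(4),ray(w,(162,165),.048).round(4))
print('stop',ray(p,(393,281),0).round(4)); print('bay',ray(p,(348,266),.006).round(4),ray(s,(214,264),.006).round(4),ray(w,(224,30),.006))
print('lane',ray(p,(283,241),0),ray(w,(210,167),0))
# wrist wall tops mouth
for k in ['can','bearing','wrench']:
    r=nets.spot_point(p,k); print(k,[(ray(p,x['location'],0).round(3).tolist(),x['score']) for x in r][:2])
cv2.imwrite('pics/wcrop.png',cv2.resize(w['image'][0:280,140:300,::-1],None,fx=2.1,fy=2.1,interpolation=cv2.INTER_CUBIC))
cv2.imwrite('pics/scrop.png',cv2.resize(p['image'][195:305,215:415,::-1],None,fx=4,fy=4,interpolation=cv2.INTER_CUBIC))
E
```

```text
(131.6, 181) [ 0.5495 -0.3595  0.034 ]
(161.6, 179) [ 0.5244 -0.2948  0.034 ]
(132, 163) [ 0.4979 -0.383   0.034 ]
(161.4, 162) [ 0.4754 -0.3167  0.034 ]
(143.4, 161.6) [ 0.5124 -0.339   0.068 ]
(150, 179) [ 0.5074 -0.3392  0.    ]
(133, 189) [ 0.5473 -0.3652  0.    ]
(162.6, 186.6) [ 0.5209 -0.3003  0.    ]
small [ 0.4   -0.349  0.   ] [ 0.495 -0.228  0.   ]
lane entry [ 0.5729 -0.0395  0.006 ] [ 0.575  -0.0394  0.006 ] [ 0.5788 -0.0473  0.006 ]
post [0.5508 0.0376 0.048 ] [0.544  0.0317 0.048 ] [0.5466 0.0305 0.048 ]
stop [0.624  0.2706 0.    ]
bay [0.618 0.172 0.006] [0.6119 0.1713 0.006 ] [0.6165646  0.17359679 0.006     ]
lane [0.59104041 0.01960106 0.        ] [0.58897507 0.0211385  0.        ]
can [([0.767, 0.06, 0.0], 0.94)]
bearing [([0.741, -0.14, 0.0], 0.55)]
wrench [([0.75, -0.296, 0.0], 0.78)]
```

View pics/wcrop.png

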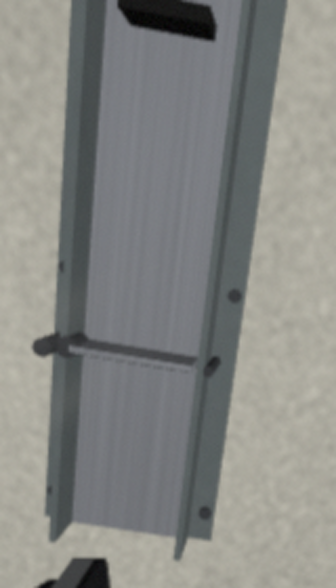

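View pics/scrop.png

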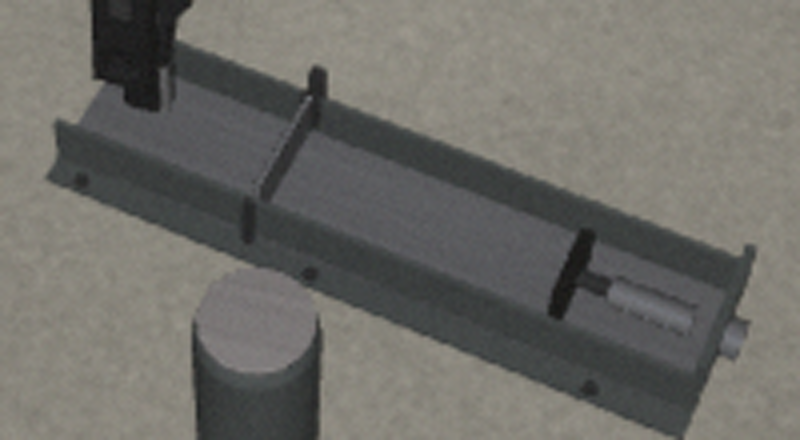

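The largest casting is at scene (147,173) and side (345,160). The smaller look-alikes are at (164,142) and (193,181), and the crop confirms they have clearly smaller feet (big foot edge measures about 70 mm). Moving above the large one.

Call:
{"api": "apply_moves", "payload": {
  "moves": "-1 -0.14 0.28 0 0 0 0;-1 -0.14 0.28 0 0 0 0;-1 -0.14 0.28 0 0 0 0;-1 -0.14 0.28 0 0 0 0;-1 -0.14 0.28 0 0 0 0;-1 -0.14 0.28 0 0 0 0;-1 -0.14 0.28 0 0 0 0;-1 -0.14 0.28 0 0 0 0;-1 -0.14 0.28 0 0 0 0;-1 -0.14 0.28 0 0 0 0;-1 0 0 0 0 0 0;-1 0 0 0 0 0 0"
}}

```text
t: 2.65
eef_pos: [0.5051, -0.3391, 0.2315]
tool_rot: [0.001, 1.0, -0.003, -0.0]
contact_force: [-0.1, 0.7, -0.0]
gripper_width: 0.994
```

```bash
python3 - <<'E'
from h import *
w=cam('wrist'); save(w,'w1.png')
for f in ('spot_point','spot_in'):
    for x in getattr(nets,f)(w,'casting'): 
        print(x)
        if 'location' in x: print(ray(w,x['location'],0))
o=bot.get_obs(); print(o['t'],o['eef_pos'],o['tool_rot'])
np.savez('w1.npz',V=w['V'],fx=w['fx'],fy=w['fy'],cx=w['cx'],cy=w['cy'])
c=w['image'][100:260,200:400,::-1]; cv2.imwrite('pics/w1c.png',cv2.resize(c,None,fx=3.5,fy=3.5,interpolation=cv2.INTER_CUBIC))
E
```

```text
{'location': [282.4, 184.9], 'score': 0.91}
[ 0.51203541 -0.34184628  0.        ]
{'location': [195.1, 191.6], 'score': 0.74}
[ 0.39692691 -0.3499974   0.        ]
{'location': [273.9, 95.0], 'score': 0.61}
[ 0.50211281 -0.23236972  0.        ]
{'rect': [248.9, 63.9, 296.8, 119.8], 'score': 0.86}
{'rect': [169.8, 171.7, 215.7, 217.5], 'score': 0.79}
{'rect': [250.6, 153.5, 315.2, 224.0], 'score': 0.67}
2.8 [ 0.50788945 -0.33457854  0.23123571] [-4.12949764e-04  9.99999442e-01  9.52046302e-04  1.96558817e-04]
```

View pics/w1.png

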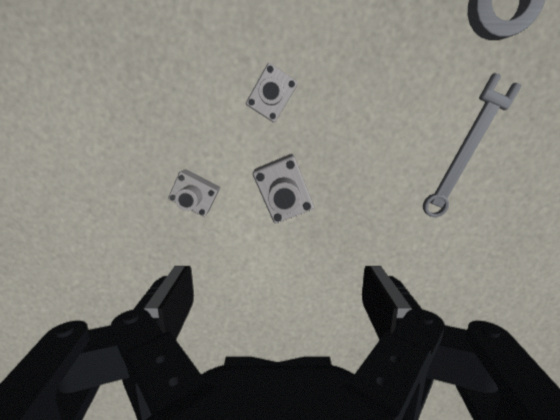

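View pics/w1c.png

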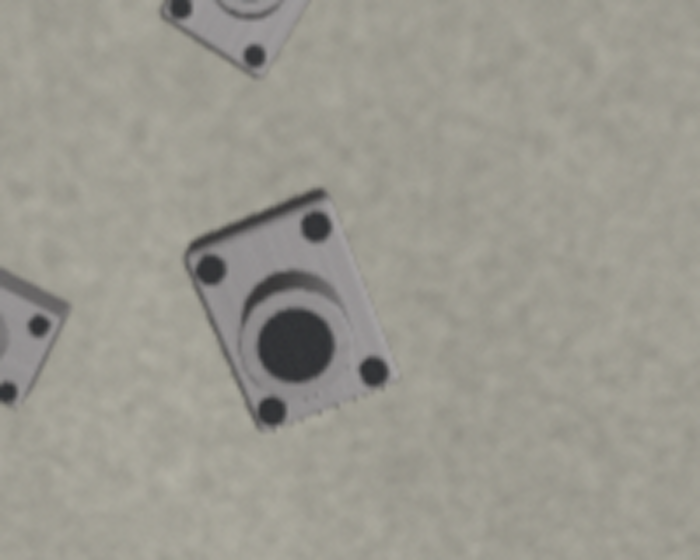

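The large casting (about (282,188) here, 70x54 foot) lies under the gripper; its neck top is at (284,198). The two small ones are at (270,92) and (192,193).

```bash
python3 - <<'E'
from h import *
p={k:v for k,v in np.load('w1.npz').items()}
f=lambda u,z: ray(p,(u[0]/3.5+200-.4,u[1]/3.5+100-.4),z)
H=[f(u,.034) for u in [(316,226),(210,270),(272,410),(374,371)]]
print(np.array(H).round(4), np.mean(H,0))
for a,b in((2,1),(3,0)): d=H[a]-H[b]; d=-d; print('long',np.degrees(np.arctan2(d[1],d[0])),np.linalg.norm(d))
d=H[0]-H[1]; print('short',np.degrees(np.arctan2(d[1],d[0])))
d=H[3]-H[2]; print('short',np.degrees(np.arctan2(d[1],d[0])))
print('neck',f((296,345),.068))
C=[f(u,.034) for u in [(323,195),(188,253),(262,430),(398,380)]]
print('corners',np.array(C).round(4),np.mean(C,0))
o=bot.get_obs(); print(o['eef_pos'],o['tool_rot'],o['contact_force'])
# lane fit from start images
E
python3 - <<'E'
import sys; sys.path.insert(0,'.')
from h import *
p=cam('scene'); save(p,'scene1.png')
cv2.imwrite('pics/scrop1.png',cv2.resize(p['image'][195:305,215:415,::-1],None,fx=4,fy=4,interpolation=cv2.INTER_CUBIC))
for k in ['lane','entry','post_top','stop','bay']:
    for x in nets.spot_point(p,k)[:1]: print(k,x['location'],ray(p,x['location'],{'lane':0,'entry':.006,'post_top':.048,'stop':0,'bay':.006}[k]).round(4))
E
```

```text
[[ 0.5203 -0.3102  0.034 ]
 [ 0.4846 -0.3247  0.034 ]
 [ 0.5052 -0.3745  0.034 ]
 [ 0.5407 -0.3605  0.034 ]] [ 0.51270564 -0.34245451  0.034     ]
long 112.39673490378443 0.05388702720721564
long 112.0936740864866 0.054311199779340014
short 22.144623544320307
short 21.507836064454573
neck [ 0.51289607 -0.34215774  0.068     ]
corners [[ 0.5225 -0.3     0.034 ]
 [ 0.4774 -0.3189  0.034 ]
 [ 0.5016 -0.3819  0.034 ]
 [ 0.5492 -0.3638  0.034 ]] [ 0.51267068 -0.34114871  0.034     ]
[ 0.50788945 -0.33457854  0.23123571] [-4.12949764e-04  9.99999442e-01  9.52046302e-04  1.96558817e-04] [ 0.37357325  0.57384816 -1.06987851]
lane [286.3, 242.0] [0.5916 0.0274 0.    ]
post_top [293.3, 216.0] [0.5525 0.0319 0.048 ]
stop [391.6, 280.8] [0.6243 0.2677 0.    ]
bay [346.4, 262.5] [0.6103 0.1668 0.006 ]
```

```bash
ls pics; mv pics/scene1.png pics/s1.png
```

```text
crop0.png
scene0.png
scene1.png
scrop.png
scrop1.png
side0.png
w1.png
w1c.png
wcrop.png
wrist0.png
```

View pics/scrop1.png

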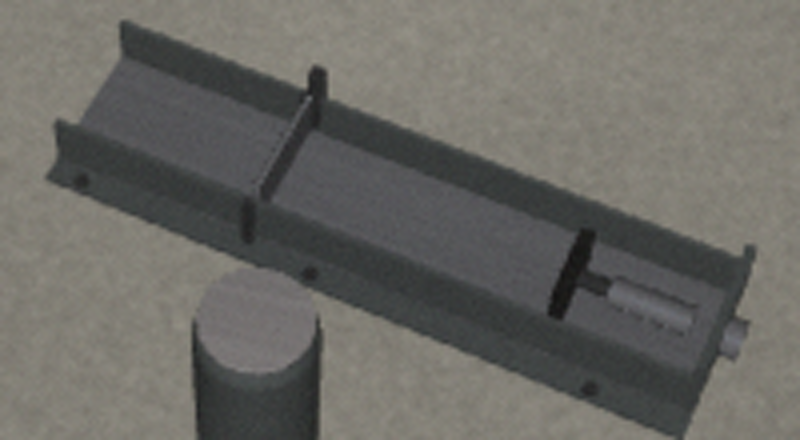

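```bash
cat > fit.py <<'E'
from h import *
from scipy.optimize import least_squares
p=cam('scene')
P=[((60,120),(-120,-38,36)),((124,20),(-120,38,36)),((318,68),(0,45,48)),((48,178),(-120,-55,1)),((685,437),(247,-55,1)),((128,57),(-120,36,6)),((80,122),(-120,-36,6))]
uv=np.array([(a[0]/4+215-.4,a[1]/4+195-.4) for a,_ in P]); L=np.array([b for _,b in P])/1000
def w(q,l):
    c,s=np.cos(q[2]),np.sin(q[2]); return np.array([q[0]+c*l[0]-s*l[1],q[1]+s*l[0]+c*l[1],l[2]])
r=lambda q: np.concatenate([proj(p,w(q,l))-u for l,u in zip(L,uv)])
S=least_squares(r,[.59,.02,1.4],loss='soft_l1'); print(S.x,np.degrees(S.x[2])); print(r(S.x).reshape(-1,2).round(1))
np.save('lane.npy',S.x)
im=cv2.resize(p['image'][195:305,215:415,::-1],None,fx=4,fy=4,interpolation=cv2.INTER_CUBIC)
def ln(a,b,c):
    A,B=[tuple(int(v) for v in ((proj(p,w(S.x,np.array(t)/1000))-[215-.4,195-.4])*4)) for t in(a,b)]; cv2.line(im,A,B,c,1)
for y in(36,40,-36,-40): ln((-120,y,36),(247,y,36),(0,255,0))
for y in(36,-36): ln((-120,y,6),(247,y,6),(255,255,0))
for y in(55,-55): ln((-120,y,1),(247,y,1),(0,0,255))
ln((-120,-36,6),(-120,36,6),(0,255,255)); ln((0,-34,41),(0,34,41),(0,255,255)); ln((250,-40,50),(250,40,50),(0,255,255))
cv2.imwrite('pics/fit.png',im)
E
python3 fit.py
```

```text
[0.58626384 0.02688356 1.40774212] 80.6576822914252
[[ 0.3 -0.3]
 [ 0.4  0. ]
 [ 1.5  0.9]
 [ 0.8 -0. ]
 [-1.6 -0.9]
 [-0.3 -0.6]
 [-3.3  6.3]]
```

View pics/fit.png

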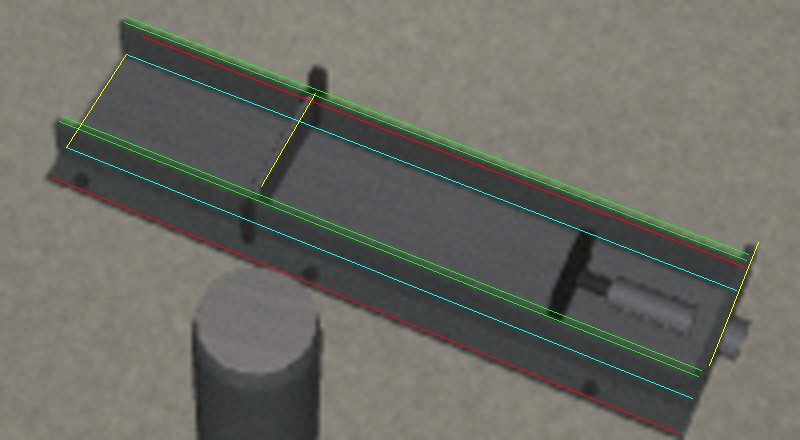

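Call:
{"api": "apply_moves", "payload": {
  "moves": "-1 0.04 0.05 0.1 0 0 0;-1 0 0 0.1 0 0 0;-1 0 0 0.1 0 0 -1;-1 0 0 0.1 0 0 -1;-1 0 0 0.1 0 0 -1;-1 0 0 0.1 0 0 -1;-1 0 0 0.1 0 0 -1;-1 0 0 0 0 0 0;-1 0 0 0 0 0 0"
}}

```text
t: 3.9
eef_pos: [0.5109, -0.3417, 0.1457]
tool_rot: [-0.001, 0.985, 0.172, -0.001]
contact_force: [0.4, -0.3, -0.2]
gripper_width: 1.0
```

Call:
{"api": "apply_moves", "payload": {
  "moves": "-1 0.01 0 0.11 0 0 0;-1 0 0 0.11 0 0 0;-1 0 0 0.11 0 0 0;-1 0 0 0.11 0 0 0;-1 0 0 0.11 0 0 0;-1 0 0 0.11 0 0 0;-1 0 0 0.11 0 0 0;-1 0 0 0.1 0 0 0;-1 0 0 0 0 0 0;-1 0 0 0 0 0 0",
  "force": 40
}}

```text
t: 4.73
eef_pos: [0.5125, -0.3413, 0.042]
tool_rot: [-0.001, 0.985, 0.174, -0.001]
contact_force: [1.1, -0.2, 0.8]
gripper_width: 0.997
```

```bash
python3 - <<'E'
from h import *
w=cam('wrist'); save(w,'w2.png'); o=bot.get_obs(); print(o['t'],o['eef_pos'],o['contact_force'])
E
```

```text
4.7833 [ 0.51310383 -0.34171439  0.04289412] [ 0.0421182  -0.4602102   0.37943472]
```

View pics/w2.png

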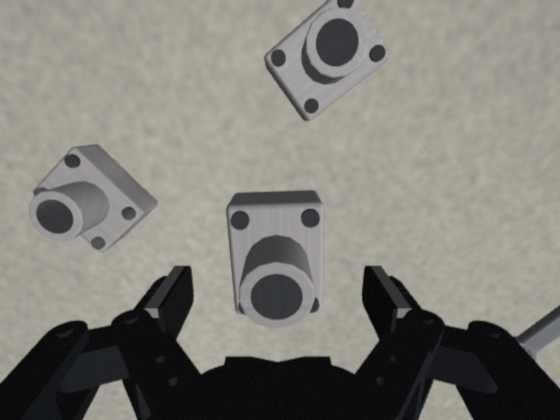

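The neck (277,297) sits midway between the fingers. Closing.

Call:
{"api": "apply_moves", "payload": {
  "moves": "1 0 0 0 0 0 0;1 0 0 0 0 0 0;1 0 0 0 0 0 0;1 0 0 0 0 0 0;1 0 0 0 0 0 0;1 0 0 0 0 0 0;1 0 0 0 0 0 0;1 0 0 0 0 0 0;1 0 0 0 0 0 0;1 0 0 0 0 0 0",
  "force": 50
}}

```text
t: 5.62
eef_pos: [0.5129, -0.3419, 0.0436]
tool_rot: [0.0, 0.985, 0.173, 0.0]
contact_force: [-1.6, 1.3, 6.1]
gripper_width: 0.404
```

Call:
{"api": "apply_moves", "payload": {
  "moves": "1 0 0 -0.05 0 0 0;1 0 0 -0.1 0 0 0;1 0 0 -0.15 0 0 0;1 0 0 -0.2 0 0 0;1 0 0 -0.2 0 0 0;1 0 0 -0.15 0 0 0;1 0 0 -0.05 0 0 0;1 0 0 0 0 0 0;1 0 0 0 0 0 0"
}}

```text
t: 6.37
eef_pos: [0.5124, -0.3411, 0.1503]
tool_rot: [-0.0, 0.985, 0.174, -0.0]
contact_force: [0.1, -0.2, -5.9]
gripper_width: 0.408
```

```bash
python3 - <<'E'
from h import *
w=cam('wrist'); save(w,'w3.png'); o=bot.get_obs(); print(o['t'],o['eef_pos'],o['contact_force'],o['gripper_width'],o['tool_rot'])
L=np.load('lane.npy'); 
for x in (-65,-145): print(L[0]+np.cos(L[2])*x/1000,L[1]+np.sin(L[2])*x/1000)
E
```

```text
6.4167 [ 0.51193767 -0.340866    0.14951038] [-0.87333359 -0.22737022 -6.21632437] 0.40595351883295927 [-8.43022474e-04  9.84789986e-01  1.73743972e-01 -1.00217652e-03]
0.5757122183206596 -0.03725428282902177
0.5627256061481166 -0.11619316997775198
```

View pics/w3.png

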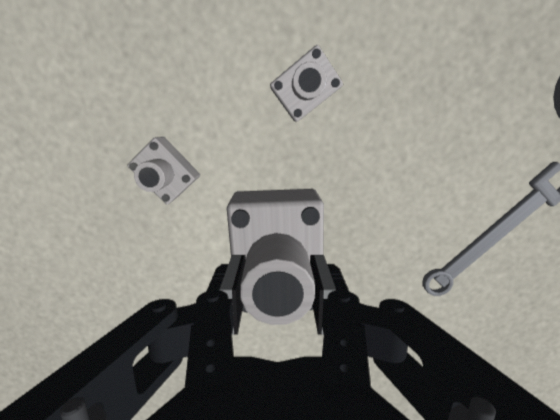

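Call:
{"api": "apply_moves", "payload": {
  "moves": "1 0 0 0 0 0 0.8;1 0 0 0 0 0 1;1 0 0 0 0 0 1;1 0 0 0 0 0 1;1 0 0 0 0 0 1;1 0 0 0 0 0 1;1 0 0 0 0 0 1;1 0 0 0 0 0 1;1 0 0 0 0 0 0"
}}

```text
t: 7.17
eef_pos: [0.512, -0.3408, 0.1489]
tool_rot: [-0.001, 0.995, -0.099, -0.002]
contact_force: [0.5, -0.4, -6.7]
gripper_width: 0.406
```

Call:
{"api": "apply_moves", "payload": {
  "moves": "1 0.003 -0.15 0 0 0 0;1 0.003 -0.25 0 0 0 0;1 0.003 -0.3 0 0 0 0;1 0.003 -0.3 0 0 0 0;1 0.003 -0.3 0 0 0 0;1 0.003 -0.3 0 0 0 0;1 0.003 -0.3 0 0 0 0;1 0.003 -0.29 0 0 0 0;1 0.003 -0.25 0 0 0 0;1 0.003 -0.15 0 0 0 0;1 0 0 0 0 0 0;1 0 0 0 0 0 0"
}}

```text
t: 8.17
eef_pos: [0.5763, -0.0357, 0.1498]
tool_rot: [-0.0, 0.995, -0.095, -0.001]
contact_force: [-0.3, -0.4, -6.2]
gripper_width: 0.405
```

```bash
python3 - <<'E'
from h import *
w=cam('wrist'); save(w,'w4.png'); o=bot.get_obs(); print(o['t'],o['eef_pos'],o['contact_force'],o['gripper_width'],o['tool_rot'])
np.savez('w4.npz',V=w['V'],fx=w['fx'],fy=w['fy'],cx=w['cx'],cy=w['cy'])
L=np.load('lane.npy'); im=w['image'][:,:,::-1].copy()
c,s=np.cos(L[2]),np.sin(L[2])
W=lambda l:(L[0]+(c*l[0]-s*l[1])/1000,L[1]+(s*l[0]+c*l[1])/1000,l[2]/1000)
def ln(a,b,col): 
    cv2.line(im,*[tuple(int(round(v)) for v in proj(w,W(t))) for t in(a,b)],col,1)
for y in(36,40,-36,-40): ln((-40,y,36),(247,y,36),(0,255,0))
for y in(36,-36): ln((-40,y,6),(247,y,6),(255,255,0))
ln((0,-34,41),(0,34,41),(0,255,255)); ln((250,-40,50),(250,40,50),(0,255,255))
cv2.imwrite('pics/w4o.png',im)
E
```

```text
8.2167 [ 0.57611616 -0.03763302  0.14994099] [-0.59684961 -0.15827543 -7.08023265] 0.4024762815636061 [ 4.48706643e-04  9.95330029e-01 -9.65249284e-02 -9.32883671e-04]
```

View pics/w4.png

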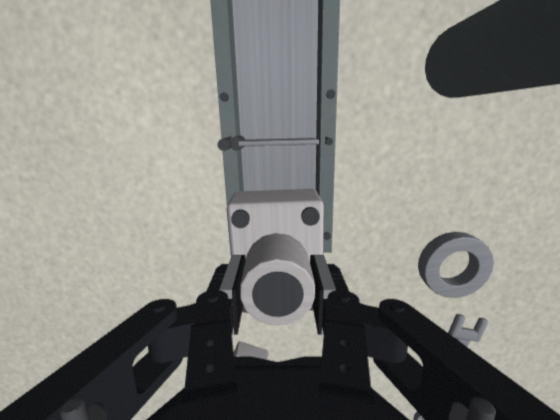

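View pics/w4o.png

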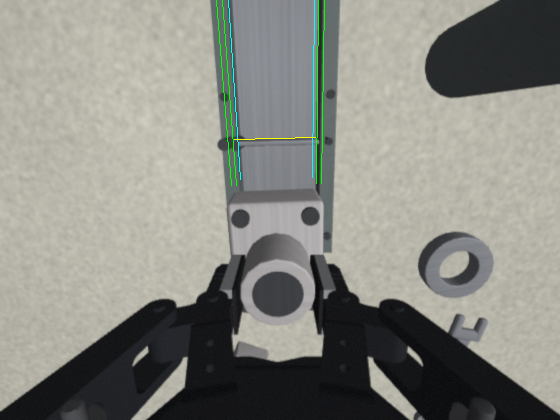

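```bash
python3 - <<'E'
import cv2
a=cv2.imread('pics/w4.png')[0:230,200:360]; b=cv2.imread('pics/w4o.png')[0:230,200:360]
import numpy as np
cv2.imwrite('pics/w4c.png',cv2.resize(np.hstack([a,b]),None,fx=2.5,fy=2.5,interpolation=cv2.INTER_CUBIC))
g=cv2.cvtColor(a,cv2.COLOR_BGR2GRAY)
for r in(20,60,100,170,185): print(r,g[r,5:150].tolist())
E
```

```text
20 [182, 181, 180, 180, 179, 177, 163, 113, 104, 103, 104, 103, 104, 104, 104, 104, 105, 106, 103, 102, 104, 103, 100, 90, 83, 83, 82, 91, 118, 138, 140, 138, 137, 138, 139, 139, 139, 139, 139, 139, 139, 139, 141, 141, 141, 144, 141, 141, 140, 142, 145, 144, 143, 139, 138, 137, 139, 139, 141, 140, 140, 139, 136, 136, 139, 140, 143, 140, 139, 141, 141, 140, 141, 141, 139, 137, 135, 137, 138, 139, 139, 139, 136, 134, 134, 137, 139, 142, 141, 141, 136, 138, 139, 139, 138, 140, 140, 141, 139, 140, 139, 137, 135, 139, 138, 136, 139, 140, 141, 139, 141, 140, 125, 59, 42, 40, 43, 65, 102, 103, 105, 105, 106, 105, 105, 104, 106, 106, 106, 106, 106, 107, 107, 115, 146, 184, 189, 188, 187, 185, 183, 178, 177, 176, 175]
60 [182, 181, 181, 183, 184, 186, 187, 186, 183, 172, 125, 108, 106, 107, 106, 106, 107, 107, 106, 105, 106, 107, 105, 106, 105, 101, 89, 84, 84, 85, 102, 138, 141, 139, 138, 138, 139, 140, 141, 140, 140, 141, 140, 140, 141, 142, 145, 144, 143, 142, 141, 142, 144, 146, 142, 140, 140, 140, 142, 144, 143, 144, 142, 137, 138, 141, 141, 144, 142, 143, 144, 143, 143, 143, 142, 139, 1
[... 1792 characters left out ...]
90, 191, 189, 189, 190, 191, 193, 192, 190, 187, 186, 187, 188, 186, 186, 181, 170, 125, 105, 103, 104, 105, 104, 103, 103, 104, 104, 104, 104, 105, 101, 91, 84, 84, 90, 109, 128, 130, 129, 132, 133, 131, 129, 131, 131, 130, 128, 131, 133, 134, 135, 135, 134, 133, 132, 131, 128, 128, 131, 132, 133, 134, 130, 129, 130, 129, 129, 132, 132, 131, 132, 131, 131, 131, 133, 129, 128, 129, 129, 128, 128, 128, 129, 131, 134, 137, 134, 133, 131, 129, 129, 128, 130, 130, 130, 130, 131, 130, 129, 130, 131, 131, 129, 129, 129, 130, 126, 100, 53, 41, 49, 73, 100, 104, 104, 105, 103, 103, 103, 103, 103, 103, 102, 102, 104, 123, 163, 177, 178, 179, 179, 179, 181, 181, 183, 185, 186, 186, 187, 187, 187, 185]
```

View pics/w4c.png

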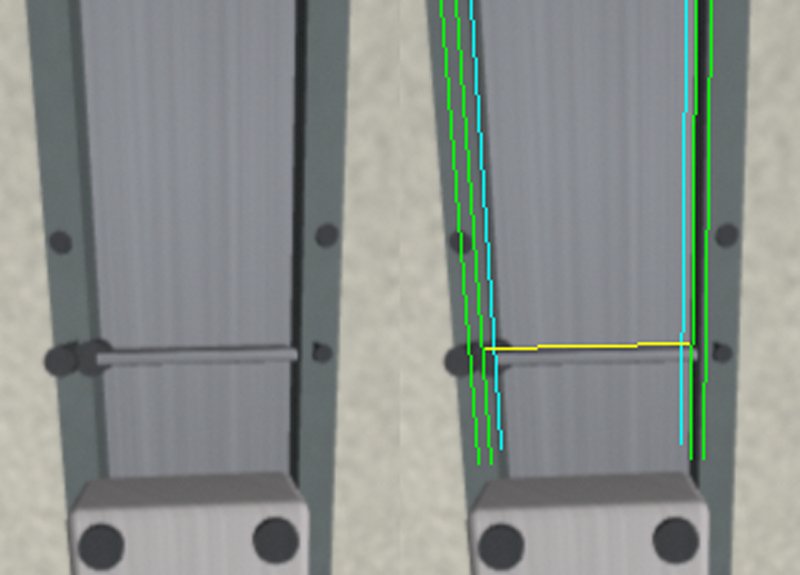

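```bash
cat > fit2.py <<'E'
from h import *
from scipy.optimize import least_squares
p={k:v for k,v in np.load('w4.npz').items()}
D=[(36,36,[227.5,231,233.5,238]),(36,6,[233,235,238,242]),(-36,6,[317.5,317,316.7,315.7]),(-36,36,[322.3,321.5,320.8,319.5]),(55,1.5,[211.7,214.8,218,223.7]),(-55,1.5,[339,337.5,336,334])]
rows=[20,60,100,170]
def W(q,l): c,s=np.cos(q[2]),np.sin(q[2]); return (q[0]+(c*l[0]-s*l[1])/1000,q[1]+(s*l[0]+c*l[1])/1000,l[2]/1000)
def res(q):
    r=[]
    for y,z,cs in D:
        a=proj(p,W(q,(0,y,z)));b=proj(p,W(q,(100,y,z)))
        for R_,c in zip(rows,cs): r.append(a[0]+(b[0]-a[0])*(R_-a[1])/(b[1]-a[1])-c)
    r+=list(proj(p,W(q,(0,45,48)))-[223.8,143.8]); r.append(proj(p,W(q,(0,0,41)))[1]-142)
    return np.array(r)
S=least_squares(res,[.586,.027,1.408]); q=S.x; print(q,np.degrees(q[2])); print(res(q)[:24].reshape(6,4).round(1),res(q)[24:].round(1)); np.save('lane.npy',q)
# casting holes front at foot top z? casting bottom = eef z-.0436 +.. 
f=lambda u: ray(p,u,.1065+.034)
a,b=f((240,218)),f((310.5,216)); d=b-a; print('casting yaw',np.degrees(np.arctan2(d[1],d[0]))+90,np.linalg.norm(d)*1000,'front holes mid',(a+b)/2)
n=ray(p,(277,294),.1065+.068); print('neck',n)
o=bot.get_obs()['eef_pos']; 
for nm,v in(('neck',n),('tcp',o),('holes',(a+b)/2)):
    e=np.array(v[:2])-q[:2];c,s=np.cos(q[2]),np.sin(q[2]); print(nm,'lane xy mm',(e@[c,s]*1000).round(1),(e@[-s,c]*1000).round(1))
E
python3 fit2.py
```

```text
[0.58872096 0.0233145  1.40537793] 80.52222389582514
[[ 0.6 -0.2 -0.1  0.1]
 [ 0.1  0.6  0.1  0.4]
 [-0.2 -0.2 -0.4 -0.3]
 [-0.2 -0.  -0.   0.1]
 [ 0.2  0.3  0.4  0.3]
 [-0.5 -0.2  0.  -0.2]] [-0.5  0.1 -0.1]
casting yaw 80.77438711529638 38.91094092147949 front holes mid [ 0.58070764 -0.00969819  0.1405    ]
neck [ 0.57670423 -0.0361569   0.1745    ]
neck lane xy mm -60.6 2.1
tcp lane xy mm -62.2 2.4
holes lane xy mm -33.9 2.5
```

Call:
{"api": "apply_moves", "payload": {
  "moves": "1 0.02 0.03 0 0 0 0;1 0 0 0.05 0 0 0;1 0 0 0.1 0 0 0;1 0 0 0.15 0 0 0;1 0 0 0.15 0 0 0;1 0 0 0.15 0 0 0;1 0 0 0.12 0 0 0;1 0 0 0.06 0 0 0;1 0 0 0.02 0 0 0;1 0 0 0 0 0 0;1 0 0 0 0 0 0"
}}

```text
t: 9.13
eef_pos: [0.579, -0.0417, 0.0553]
tool_rot: [-0.0, 0.995, -0.098, 0.0]
contact_force: [-0.2, -0.5, -5.7]
gripper_width: 0.4
```

```bash
python3 - <<'E'
from h import *
w=cam('wrist'); save(w,'w5.png'); o=bot.get_obs(); print(o['t'],o['eef_pos'],o['contact_force'],o['gripper_width'],o['tool_rot'])
q=np.load('lane.npy');e=o['eef_pos'][:2]-q[:2];c,s=np.cos(q[2]),np.sin(q[2]); print(e@[c,s]*1000,e@[-s,c]*1000)
E
```

```text
9.1833 [ 0.57924894 -0.04156949  0.05566898] [ 0.3436549  -0.15295966 -5.46496972] 0.4031608753598528 [-8.40523817e-05  9.95216658e-01 -9.76891168e-02  7.95381364e-04]
-65.55800585130129 -1.3414082481255774
```

View pics/w5.png

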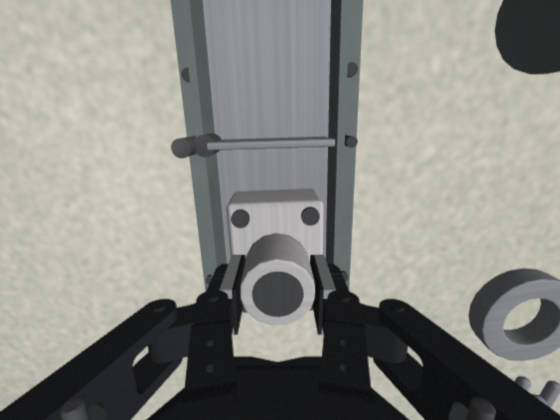

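The casting hangs between the walls, centred and aligned. Lowering the last ~6 mm.

Call:
{"api": "apply_moves", "payload": {
  "moves": "1 0 0 0.01 0 0 0;1 0 0 0.01 0 0 0;1 0 0 0.01 0 0 0;1 0 0 0.01 0 0 0;1 0 0 0 0 0 0;1 0 0 0 0 0 0"
}}

```text
t: 9.68
eef_pos: [0.5784, -0.0414, 0.05]
tool_rot: [0.0, 0.995, -0.098, -0.0]
contact_force: [-1.0, 0.6, -6.5]
gripper_width: 0.402
```

Call:
{"api": "apply_moves", "payload": {
  "moves": "1 0 0 0.008 0 0 0;1 0 0 0 0 0 0;1 0 0 0 0 0 0"
}}

```text
t: 9.93
eef_pos: [0.5786, -0.0413, 0.0497]
tool_rot: [-0.0, 0.995, -0.098, 0.0]
contact_force: [-3.5, 0.6, 2.1]
gripper_width: 0.403
```

Call:
{"api": "apply_moves", "payload": {
  "moves": "-0.4 0 0 0 0 0 0;-0.4 0 0 0 0 0 0;-0.4 0 0 0 0 0 0;-0.4 0 0 0 0 0 0;-0.4 0 0 0 0 0 0;-0.4 0 0 0 0 0 0"
}}

```text
t: 10.43
eef_pos: [0.5787, -0.0414, 0.0492]
tool_rot: [-0.0, 0.995, -0.098, 0.0]
contact_force: [-0.4, -0.1, 0.3]
gripper_width: 0.698
```

```bash
python3 - <<'E'
from h import *
w=cam('wrist'); save(w,'w6.png'); o=bot.get_obs(); print(o['t'],o['eef_pos'],o['contact_force'],o['gripper_width'])
E
```

```text
10.4833 [ 0.57861815 -0.04138138  0.04916922] [-0.36689431 -0.11959175  0.34353849] 0.6967220149973248
```

View pics/w6.png

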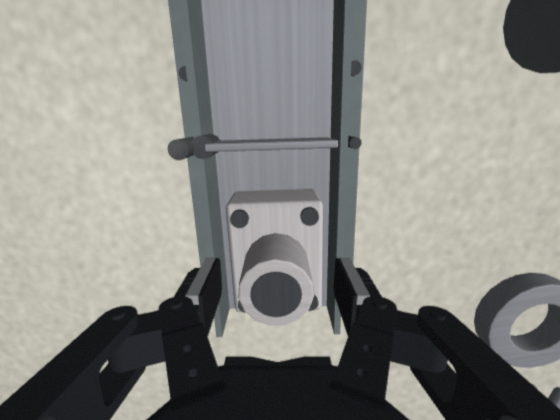

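Released and sitting flat in the lane, centred. Lifting, moving behind, and shutting.

Call:
{"api": "apply_moves", "payload": {
  "moves": "-0.4 0 0 -0.05 0 0 0;-0.4 0 0 -0.1 0 0 0;-0.4 0 0 -0.15 0 0 0;-0.4 0 0 -0.15 0 0 0;-0.4 0 0 -0.1 0 0 -0.4;1 -0.01 0.14 0 0 0 0;1 0 0.14 0 0 0 0;1 0 0.14 0 0 0 0;1 0 0.14 0 0 0 0;1 0 0.06 0 0 0 0;1 0 0 0 0 0 0;1 0 0 0 0 0 0"
}}

```text
t: 11.48
eef_pos: [0.5651, -0.1142, 0.1155]
tool_rot: [-0.0, 0.996, -0.084, 0.0]
contact_force: [-0.5, 0.9, 0.5]
gripper_width: -0.0
```

```bash
cat >> h.py <<'E'
def lane():
    o=bot.get_obs(); q=np.load('lane.npy');e=o['eef_pos'][:2]-q[:2];c,s=np.cos(q[2]),np.sin(q[2]); F=o['contact_force']
    qq=o['tool_rot']; print('t',round(o['t'],2),'lane xyz mm',(e@[c,s]*1000).round(1),(e@[-s,c]*1000).round(1),(o['eef_pos'][2]*1000).round(1),'F lane',(F[:2]@[c,s]).round(2),(F[:2]@[-s,c]).round(2),F[2].round(2),'w',o['gripper_width'].round(2),'yaw err',(np.degrees(2*np.arctan2(qq[2],qq[1]))-(np.degrees(q[2])-90)).round(2))
E
python3 - <<'E'
from h import *
w=cam('wrist'); save(w,'w7.png'); lane()
E
```

```text
Traceback (most recent call last):
  File "h.py", line 19, in lane
    qq=o['tool_rot']; print('t',round(o['t'],2),'lane xyz mm',(e@[c,s]*1000).round(1),(e@[-s,c]*1000).round(1),(o['eef_pos'][2]*1000).round(1),'F lane',(F[:2]@[c,s]).round(2),(F[:2]@[-s,c]).round(2),F[2].round(2),'w',o['gripper_width'].round(2),'yaw err',(np.degrees(2*np.arctan2(qq[2],qq[1]))-(np.degrees(q[2])-90)).round(2))
                                                                                                                                                                                                                         ^^^^^^^^^^^^^^^^^^^^^^^^
AttributeError: 'float' object has no attribute 'round'
```

View pics/w7.png

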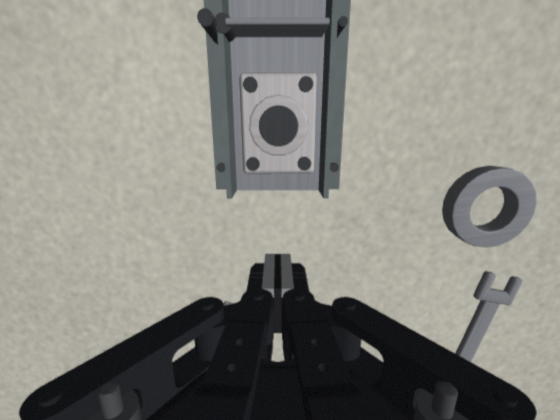

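The casting (279,123) stands flat, aligned and centred in the lane. The shut fingertip is at (277,265), behind it.

```bash
sed -i "s/o\['gripper_width'\].round(2)/round(float(o['gripper_width']),2)/" h.py
python3 - <<'E'
from h import *
lane(); w=cam('wrist'); q=np.load('lane.npy');c,s=np.cos(q[2]),np.sin(q[2])
for u in((243,172),(314,172),(244,74),(315,74)):
    e=ray(w,u,.04)[:2]-q[:2]; print(u,e@[c,s]*1000,e@[-s,c]*1000)
E
```

```text
t 11.53 lane xyz mm -138.7 0.6 115.4 F lane 0.1 -0.28 -0.02 w 0.0 yaw err -0.05
(243, 172) -98.26729236283397 25.889066941355832
(314, 172) -98.39193370005925 -27.637066153437196
(244, 74) -30.908876991794088 22.678499703326985
(315, 74) -31.028468290759264 -25.955489460768806
```

Call:
{"api": "apply_moves", "payload": {
  "moves": "1 0 0 0.08 0 0 0;1 0 0 0.12 0 0 0;1 0 0 0.15 0 0 0;1 0 0 0.15 0 0 0;1 0 0 0.15 0 0 0;1 0 0 0.1 0 0 0;1 0 0 0.06 0 0 0;1 0 0 0 0 0 0;1 0 0 0 0 0 0"
}}

```text
t: 12.33
eef_pos: [0.565, -0.1143, 0.0179]
tool_rot: [-0.0, 0.997, -0.083, -0.0]
contact_force: [0.2, -0.3, 0.5]
gripper_width: 0.002
```

Call:
{"api": "apply_moves", "payload": {
  "moves": "1 0 -0.06 0 0 0 0;1 0 -0.06 0 0 0 0;1 0 -0.04 0 0 0 0;1 0 -0.03 0 0 0 0;1 0 -0.03 0 0 0 0;1 0 -0.03 0 0 0 0;1 0 -0.03 0 0 0 0"
}}

```text
t: 12.92
eef_pos: [0.5704, -0.0834, 0.0183]
tool_rot: [0.001, 0.996, -0.084, 0.0]
contact_force: [-1.3, -7.1, 2.5]
gripper_width: 0.002
```

```bash
python3 - <<'E'
from h import *
lane(); w=cam('wrist'); save(w,'w8.png'); lane()
E
```

```text
t 12.92 lane xyz mm -108.2 0.6 18.3 F lane -7.23 0.08 2.47 w 0.0 yaw err -0.2
t 12.97 lane xyz mm -107.5 0.5 18.3 F lane -4.88 -0.02 2.48 w 0.0 yaw err -0.18
```

View pics/w8.png

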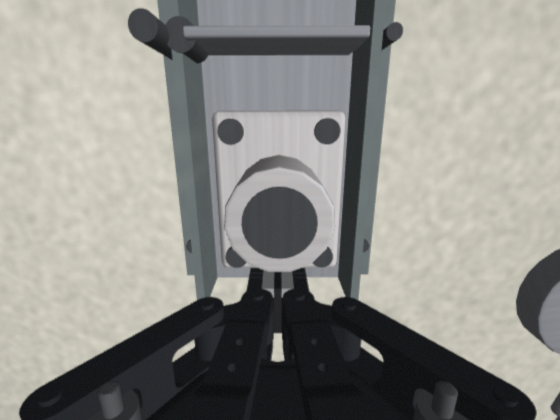

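In contact with the foot's rear face, at about 5–7 N including start-up. Sliding on.

Call:
{"api": "apply_moves", "payload": {
  "moves": "1 0 -0.03 0 0 0 0;1 0 -0.03 0 0 0 0;1 0 -0.03 0 0 0 0;1 0 -0.03 0 0 0 0"
}}

```text
t: 13.3
eef_pos: [0.5728, -0.0697, 0.0183]
tool_rot: [0.001, 0.996, -0.085, 0.0]
contact_force: [-1.0, -6.6, 2.6]
gripper_width: 0.002
```

Call:
{"api": "apply_moves", "payload": {
  "moves": "1 0 -0.03 0 0 0 0;1 0 -0.03 0 0 0 0;1 0 -0.03 0 0 0 0;1 0 -0.03 0 0 0 0;1 0 -0.03 0 0 0 0;1 0 -0.03 0 0 0 0;1 0 -0.03 0 0 0 0;1 0 -0.03 0 0 0 0"
}}

```text
t: 13.97
eef_pos: [0.5792, -0.0496, 0.0188]
tool_rot: [0.005, 0.996, -0.088, 0.003]
contact_force: [3.6, -26.5, 0.9]
gripper_width: 0.002
```

```bash
python3 - <<'E'
from h import *
lane(); w=cam('wrist'); save(w,'w9.png'); lane()
E
```

```text
t 13.97 lane xyz mm -73.5 -2.6 18.8 F lane -25.51 -7.89 0.89 w 0.0 yaw err -0.59
t 14.02 lane xyz mm -72.7 -2.9 18.9 F lane -22.59 -7.86 -1.6 w -0.0 yaw err -0.56
```

View pics/w9.png

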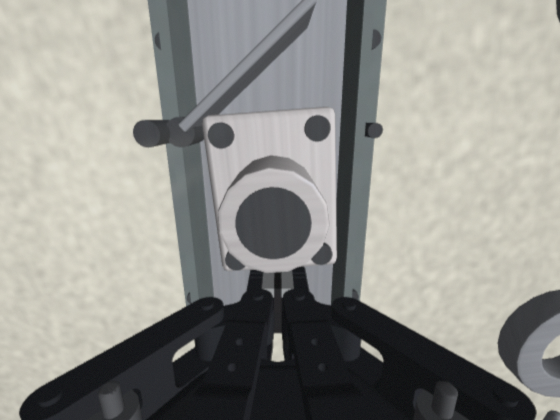

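The casting's front +y corner has met the flap close to its hinge. It has turned slightly (nose toward image left, corner at (206,118)) and resists with about 23 N. I'll back off and push farther toward +y, in line with that resistance.

Call:
{"api": "apply_moves", "payload": {
  "moves": "1 0 0.04 0 0 0 0;1 0 0.06 0 0 0 0;1 0 0.08 0 0 0 0;1 0 0.08 0 0 0 0;1 0 0.08 0 0 0 0;1 0 0.04 0 0 0 0;1 0 0 0 0 0 0;1 0 0 0 0 0 0"
}}

```text
t: 14.68
eef_pos: [0.57, -0.0835, 0.0179]
tool_rot: [-0.0, 0.996, -0.084, -0.0]
contact_force: [0.0, -0.1, -0.4]
gripper_width: -0.001
```

```bash
python3 - <<'E'
from h import *
lane(); w=cam('wrist'); save(w,'w10.png'); lane()
E
```

```text
t 14.68 lane xyz mm -108.5 0.8 17.9 F lane -0.11 -0.03 -0.38 w -0.0 yaw err -0.14
t 14.73 lane xyz mm -108.0 0.7 17.9 F lane 0.58 -0.88 0.34 w 0.0 yaw err -0.09
```

View pics/w10.png

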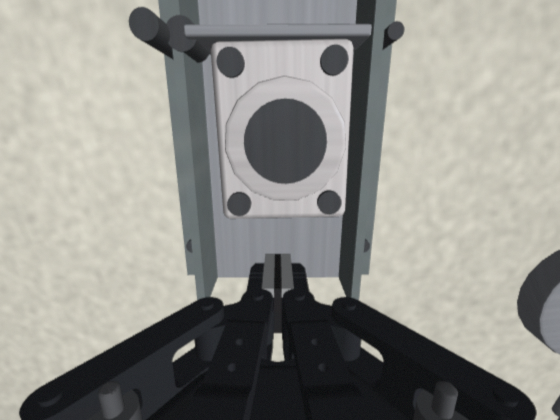

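Call:
{"api": "apply_moves", "payload": {
  "moves": "1 -0.04 0 0 0 0 0;1 -0.04 0 0 0 0 0;1 0 -0.06 0 0 0 0;1 0 -0.06 0 0 0 0;1 0 -0.05 0 0 0 0;1 0 -0.03 0 0 0 0;1 0 -0.02 0 0 0 0;1 0 -0.02 0 0 0 0;1 0 -0.02 0 0 0 0;1 0 -0.02 0 0 0 0"
}}

```text
t: 15.57
eef_pos: [0.5652, -0.056, 0.0181]
tool_rot: [0.004, 0.996, -0.086, -0.0]
contact_force: [-1.9, -19.4, 2.4]
gripper_width: -0.001
```

```bash
python3 - <<'E'
from h import *
lane(); w=cam('wrist'); save(w,'w11.png'); lane()
E
```

```text
t 15.57 lane xyz mm -82.1 10.2 18.1 F lane -19.41 -1.32 2.44 w -0.0 yaw err -0.4
t 15.62 lane xyz mm -81.8 10.0 18.1 F lane -16.75 -0.37 2.47 w -0.0 yaw err -0.39
```

View pics/w11.png

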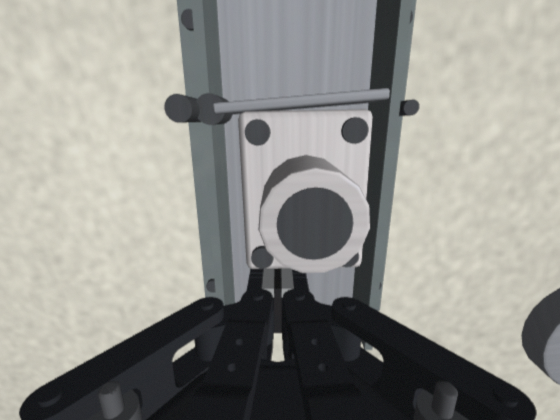

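Aligned now, and the flap is opening. Continuing.

Call:
{"api": "apply_moves", "payload": {
  "moves": "1 0 -0.03 0 0 0 0;1 0 -0.03 0 0 0 0;1 0 -0.03 0 0 0 0;1 0 -0.03 0 0 0 0;1 0 -0.03 0 0 0 0;1 0 -0.03 0 0 0 0;1 0 -0.03 0 0 0 0;1 0 -0.03 0 0 0 0"
}}

```text
t: 16.28
eef_pos: [0.5683, -0.031, 0.018]
tool_rot: [0.005, 0.996, -0.088, -0.002]
contact_force: [-7.7, -23.9, 9.2]
gripper_width: 0.002
```

```bash
python3 - <<'E'
from h import *
lane(); w=cam('wrist'); save(w,'w12.png'); lane()
E
```

```text
t 16.28 lane xyz mm -56.9 11.2 18.0 F lane -24.86 3.63 9.24 w 0.0 yaw err -0.58
t 16.33 lane xyz mm -56.1 11.2 18.0 F lane -23.87 4.01 9.33 w -0.0 yaw err -0.55
```

View pics/w12.png

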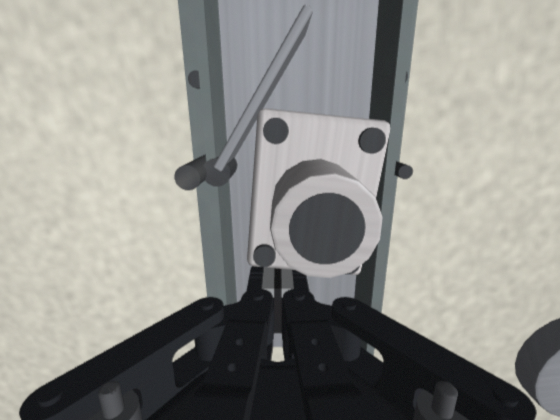

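Now it has swung the other way: nose at (388,125) against the −y wall, flap about 55° open. I'll re-centre the push line and go slightly lower.

Call:
{"api": "apply_moves", "payload": {
  "moves": "1 0 0.06 0 0 0 0;1 0 0.06 0 0 0 0;1 0 0.06 0 0 0 0;1 0.06 0 0.02 0 0 0;1 0.06 0 0.01 0 0 0;1 0 0 0 0 0 0"
}}

```text
t: 16.83
eef_pos: [0.5839, -0.0436, 0.0143]
tool_rot: [-0.0, 0.997, -0.083, 0.001]
contact_force: [-0.1, 0.1, 0.0]
gripper_width: -0.001
```

```bash
python3 - <<'E'
from h import *
lane(); w=cam('wrist'); save(w,'w13.png'); lane()
E
```

```text
t 16.83 lane xyz mm -66.8 -6.3 14.3 F lane 0.11 0.08 0.03 w -0.0 yaw err -0.08
t 16.88 lane xyz mm -66.8 -5.4 14.2 F lane -0.1 0.26 -0.08 w -0.0 yaw err -0.07
```

View pics/w13.png

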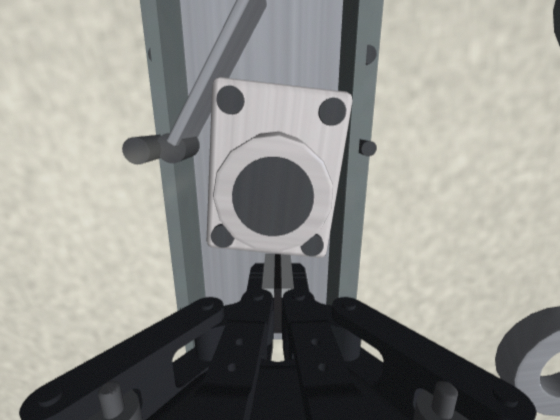

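Call:
{"api": "apply_moves", "payload": {
  "moves": "1 0.04 0 0 0 0 0;1 0 -0.03 0 0 0 0;1 0 -0.03 0 0 0 0;1 0 -0.03 0 0 0 0;1 0 -0.03 0 0 0 0;1 0 -0.03 0 0 0 0;1 0 -0.03 0 0 0 0"
}}

```text
t: 17.47
eef_pos: [0.5909, -0.0287, 0.0147]
tool_rot: [0.002, 0.996, -0.086, 0.001]
contact_force: [2.9, -11.6, -2.1]
gripper_width: -0.0
```

```bash
python3 - <<'E'
from h import *
lane(); w=cam('wrist'); save(w,'w14.png'); lane()
E
```

```text
t 17.47 lane xyz mm -51.0 -10.7 14.7 F lane -10.96 -4.76 -2.06 w -0.0 yaw err -0.35
t 17.52 lane xyz mm -49.7 -10.7 14.7 F lane -9.05 -5.01 -1.05 w 0.0 yaw err -0.29
```

View pics/w14.png

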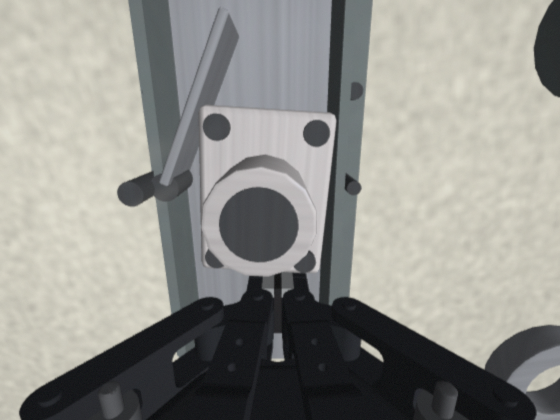

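Straightening, and the force is down to 10 N. Continuing.

Call:
{"api": "apply_moves", "payload": {
  "moves": "1 0 -0.03 0 0 0 0;1 0 -0.03 0 0 0 0;1 0 -0.03 0 0 0 0;1 0 -0.03 0 0 0 0;1 0 -0.03 0 0 0 0;1 0 -0.03 0 0 0 0;1 0 -0.03 0 0 0 0"
}}

```text
t: 18.1
eef_pos: [0.5941, -0.0029, 0.0144]
tool_rot: [0.002, 0.996, -0.085, 0.0]
contact_force: [0.2, -10.0, -0.3]
gripper_width: -0.002
```

```bash
python3 - <<'E'
from h import *
lane(); w=cam('wrist'); save(w,'w15.png'); lane()
E
```

```text
t 18.1 lane xyz mm -25.0 -9.7 14.4 F lane -9.86 -1.89 -0.34 w -0.0 yaw err -0.31
t 18.15 lane xyz mm -23.8 -9.6 14.4 F lane -8.15 -1.98 -0.67 w 0.0 yaw err -0.25
```

View pics/w15.png

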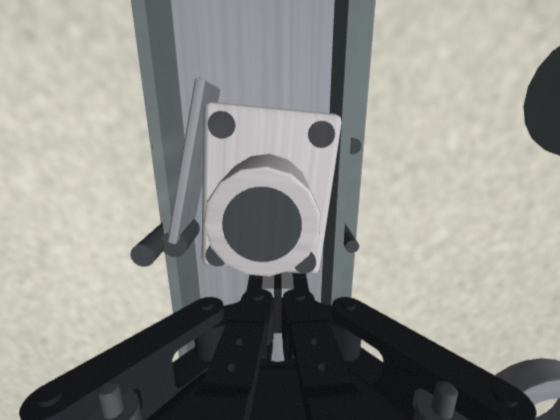

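Call:
{"api": "apply_moves", "payload": {
  "moves": "1 0 -0.03 0 0 0 0;1 0 -0.03 0 0 0 0;1 0 -0.03 0 0 0 0;1 0 -0.03 0 0 0 0;1 0 -0.03 0 0 0 0;1 0 -0.03 0 0 0 0;1 0 -0.03 0 0 0 0;1 0 -0.03 0 0 0 0;1 0 -0.03 0 0 0 0;1 0 -0.03 0 0 0 0;1 0 -0.03 0 0 0 0"
}}

```text
t: 19.07
eef_pos: [0.6016, 0.0376, 0.0145]
tool_rot: [0.001, 0.996, -0.085, 0.001]
contact_force: [2.3, -6.2, -2.0]
gripper_width: -0.001
```

```bash
python3 - <<'E'
from h import *
lane(); w=cam('wrist'); save(w,'w16.png'); lane()
E
```

```text
t 19.07 lane xyz mm 16.2 -10.3 14.5 F lane -5.71 -3.33 -1.99 w -0.0 yaw err -0.25
t 19.12 lane xyz mm 17.4 -10.3 14.6 F lane -5.12 -4.4 -0.46 w -0.0 yaw err -0.18
```

View pics/w16.png

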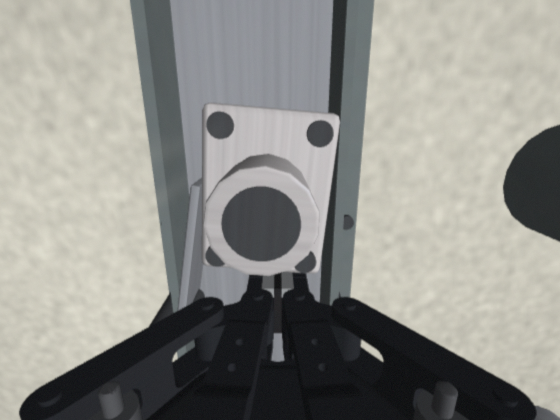

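Call:
{"api": "apply_moves", "payload": {
  "moves": "1 0 -0.03 0 0 0 0;1 0 -0.03 0 0 0 0;1 0 -0.03 0 0 0 0;1 0 -0.03 0 0 0 0;1 0 -0.03 0 0 0 0;1 0 -0.03 0 0 0 0;1 0 -0.03 0 0 0 0;1 0 -0.03 0 0 0 0"
}}

```text
t: 19.78
eef_pos: [0.6071, 0.0658, 0.0148]
tool_rot: [0.001, 0.996, -0.085, 0.002]
contact_force: [3.8, -6.9, -0.3]
gripper_width: 0.003
```

```bash
python3 - <<'E'
from h import *
lane(); w=cam('wrist'); save(w,'w17.png'); lane()
s=cam('scene'); 
cv2.imwrite('pics/s17.png',cv2.resize(s['image'][195:305,215:415,::-1],None,fx=4,fy=4,interpolation=cv2.INTER_CUBIC))
E
```

```text
t 19.78 lane xyz mm 44.9 -11.1 14.8 F lane -6.22 -4.9 -0.27 w 0.0 yaw err -0.24
t 19.83 lane xyz mm 46.4 -10.8 14.8 F lane -2.34 -2.48 -0.66 w 0.0 yaw err -0.18
```

View pics/w17.png

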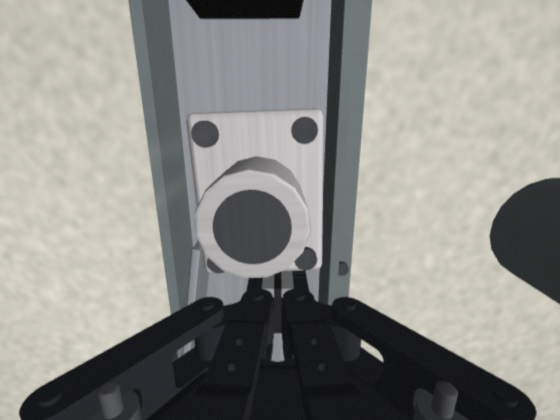

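View pics/s17.png

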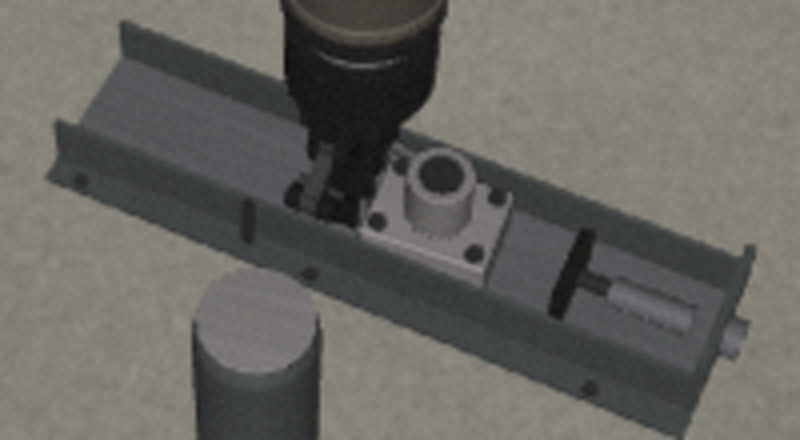

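The pad shows at (248,10) ahead. The casting is straight; its centre is a little left of the push line, so I'll re-centre.

Call:
{"api": "apply_moves", "payload": {
  "moves": "1 0 0.06 0 0 0 0;1 -0.06 0 0 0 0 0;1 0 -0.03 0 0 0 0;1 0 -0.03 0 0 0 0;1 0 -0.03 0 0 0 0;1 0 -0.03 0 0 0 0"
}}

```text
t: 20.38
eef_pos: [0.597, 0.0725, 0.014]
tool_rot: [0.003, 0.996, -0.085, -0.003]
contact_force: [-6.9, -13.7, 9.2]
gripper_width: 0.002
```

```bash
python3 - <<'E'
from h import *
lane(); w=cam('wrist'); save(w,'w18.png'); lane()
np.savez('w18.npz',V=w['V'],fx=w['fx'],fy=w['fy'],cx=w['cx'],cy=w['cy'])
E
```

```text
t 20.38 lane xyz mm 49.9 -0.1 14.0 F lane -14.69 4.56 9.25 w 0.0 yaw err -0.24
t 20.43 lane xyz mm 50.6 -0.1 14.0 F lane -12.37 4.24 7.29 w -0.0 yaw err -0.21
```

View pics/w18.png

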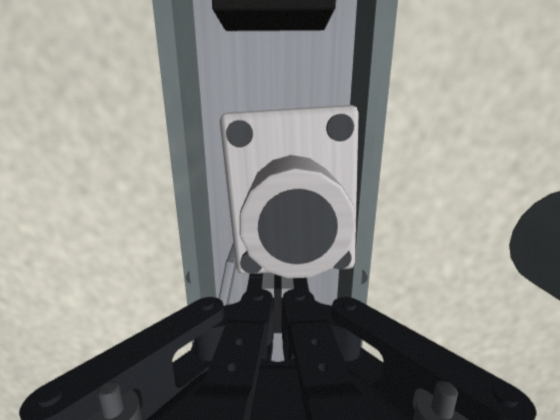

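Call:
{"api": "apply_moves", "payload": {
  "moves": "1 0 0.06 0 0 0 0;1 0.06 0.03 0 0 0 0;1 0 0 0 0 0 0;1 0 -0.03 0 0 0 0;1 0 -0.03 0 0 0 0;1 0 -0.03 0 0 0 0;1 0 -0.02 0 0 0 0"
}}

```text
t: 21.02
eef_pos: [0.6069, 0.0745, 0.0144]
tool_rot: [0.002, 0.996, -0.084, -0.0]
contact_force: [-1.6, -12.0, 4.4]
gripper_width: -0.002
```

```bash
python3 - <<'E'
from h import *
p={k:v for k,v in np.load('w18.npz').items()}
lane(); w=cam('wrist'); save(w,'w19.png'); lane(); q=np.load('lane.npy');c,s=np.cos(q[2]),np.sin(q[2])
for u,z in(((228,29.5),.01),((322,29.5),.01),((222,110),.04),((357,107),.04),((239,272),.04),((354,268),.04)):
    e=ray(p,u,z)[:2]-q[:2]; print(u,e@[c,s]*1000,e@[-s,c]*1000)
E
```

```text
t 21.02 lane xyz mm 53.5 -9.5 14.4 F lane -12.08 -0.39 4.37 w -0.0 yaw err -0.21
t 21.07 lane xyz mm 53.8 -9.5 14.4 F lane -10.04 0.51 3.39 w 0.0 yaw err -0.21
(228, 29.5) 165.24861950823166 20.46033762877288
(322, 29.5) 164.9509582164688 -20.97276111191386
(222, 110) 130.84147313867993 19.704212580166892
(357, 107) 131.6060924506692 -31.306099941031437
(239, 272) 61.90754015613527 16.415321809054834
(354, 268) 63.7808467750521 -35.21619383086507
```

View pics/w19.png

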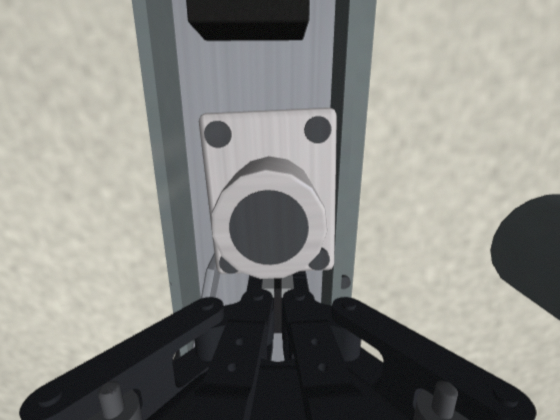

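Pad face is at lane x ≈ 165 and the casting front at ≈ 134.5. Approaching to about 6 mm short.

Call:
{"api": "apply_moves", "payload": {
  "moves": "1 0 -0.03 0 0 0 0;1 0 -0.03 0 0 0 0;1 0 -0.03 0 0 0 0;1 0 -0.03 0 0 0 0"
}}

```text
t: 21.4
eef_pos: [0.6093, 0.0884, 0.0143]
tool_rot: [0.002, 0.996, -0.085, -0.0]
contact_force: [-1.5, -11.4, 3.0]
gripper_width: -0.001
```

Call:
{"api": "apply_moves", "payload": {
  "moves": "1 0 -0.025 0 0 0 0;1 0 -0.025 0 0 0 0"
}}

```text
t: 21.57
eef_pos: [0.6105, 0.0965, 0.0143]
tool_rot: [0.001, 0.996, -0.084, -0.0]
contact_force: [-0.5, -4.6, 2.3]
gripper_width: -0.002
```

```bash
python3 - <<'E'
from h import *
lane(); w=cam('wrist'); save(w,'w20.png'); lane()
np.savez('w20.npz',V=w['V'],fx=w['fx'],fy=w['fy'],cx=w['cx'],cy=w['cy'])
E
```

```text
t 21.57 lane xyz mm 75.8 -9.4 14.3 F lane -4.62 -0.22 2.33 w -0.0 yaw err -0.19
t 21.62 lane xyz mm 77.1 -9.3 14.3 F lane -3.44 0.47 1.69 w 0.0 yaw err -0.12
```

View pics/w20.png

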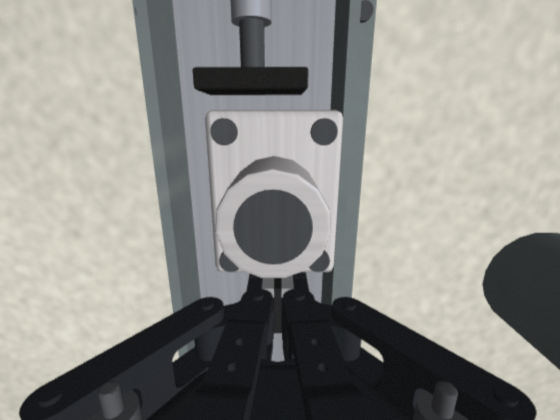

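```bash
python3 - <<'E'
from h import *
p={k:v for k,v in np.load('w20.npz').items()}; q=np.load('lane.npy');c,s=np.cos(q[2]),np.sin(q[2])
for u,z in(((206,93.5),.01),((300,93.5),.01),((196,86),.036),((210,111.5),.04),((340,111.5),.04),((218,271),.04)):
    e=ray(p,u,z)[:2]-q[:2]; print(u,e@[c,s]*1000,e@[-s,c]*1000)
E
```

```text
(206, 93.5) 165.08619713425614 23.188556904061553
(300, 93.5) 164.87058671855362 -21.03098462585417
(196, 86) 165.5728046260885 20.90315796169033
(210, 111.5) 156.1556835572276 15.326338555757786
(340, 111.5) 155.91673082514174 -34.249047232629835
(218, 271) 88.0966324011711 16.76870087211498
```

Call:
{"api": "apply_moves", "payload": {
  "moves": "1 0 -0.015 0 0 0 0;1 0 -0.015 0 0 0 0;1 0 0 0 0 0 0"
}}

```text
t: 21.87
eef_pos: [0.6111, 0.1011, 0.0143]
tool_rot: [0.001, 0.996, -0.084, -0.0]
contact_force: [0.5, -4.1, 1.1]
gripper_width: -0.001
```

```bash
python3 - <<'E'
from h import *
lane()
E
```

```text
t 21.87 lane xyz mm 80.4 -9.2 14.3 F lane -3.92 -1.17 1.07 w -0.0 yaw err -0.12
```

Call:
{"api": "apply_moves", "payload": {
  "moves": "1 0 -0.01 0 0 0 0;1 0 -0.01 0 0 0 0;1 0 -0.01 0 0 0 0"
}}

```text
t: 22.12
eef_pos: [0.6116, 0.1041, 0.0143]
tool_rot: [0.001, 0.996, -0.084, -0.0]
contact_force: [-0.6, -5.9, 2.0]
gripper_width: -0.0
```

```bash
python3 - <<'E'
from h import *
lane()
E
```

```text
t 22.12 lane xyz mm 83.5 -9.2 14.3 F lane -5.95 -0.37 2.02 w -0.0 yaw err -0.15
```

Call:
{"api": "apply_moves", "payload": {
  "moves": "1 0 -0.01 0 0 0 0;1 0 -0.01 0 0 0 0;1 0 -0.01 0 0 0 0"
}}

```text
t: 22.37
eef_pos: [0.612, 0.106, 0.0143]
tool_rot: [0.002, 0.996, -0.084, -0.0]
contact_force: [-1.1, -9.3, 5.0]
gripper_width: 0.0
```

```bash
python3 - <<'E'
from h import *
lane()
E
```

```text
t 22.37 lane xyz mm 85.4 -9.4 14.3 F lane -9.35 -0.47 5.0 w 0.0 yaw err -0.21
```

Call:
{"api": "apply_moves", "payload": {
  "moves": "1 0 -0.01 0 0 0 0;1 0 -0.01 0 0 0 0;1 0 -0.01 0 0 0 0"
}}

```text
t: 22.62
eef_pos: [0.6124, 0.1076, 0.0143]
tool_rot: [0.003, 0.996, -0.085, -0.001]
contact_force: [-2.2, -13.7, 5.3]
gripper_width: 0.002
```

```bash
python3 - <<'E'
from h import *
lane()
E
```

```text
t 22.62 lane xyz mm 87.1 -9.5 14.3 F lane -13.86 -0.06 5.34 w 0.0 yaw err -0.28
```

Call:
{"api": "apply_moves", "payload": {
  "moves": "1 0 -0.01 0 0 0 0;1 0 -0.01 0 0 0 0;1 0 -0.01 0 0 0 0"
}}

```text
t: 22.87
eef_pos: [0.6127, 0.1093, 0.0143]
tool_rot: [0.004, 0.996, -0.086, -0.001]
contact_force: [-3.8, -16.3, 7.8]
gripper_width: -0.004
```

```bash
python3 - <<'E'
from h import *
lane(); w=cam('wrist'); save(w,'w21.png'); lane()
E
```

```text
t 22.87 lane xyz mm 88.7 -9.5 14.3 F lane -16.75 1.06 7.83 w -0.0 yaw err -0.35
t 22.92 lane xyz mm 88.9 -9.6 14.3 F lane -16.6 0.11 6.6 w 0.0 yaw err -0.35
```

View pics/w21.png

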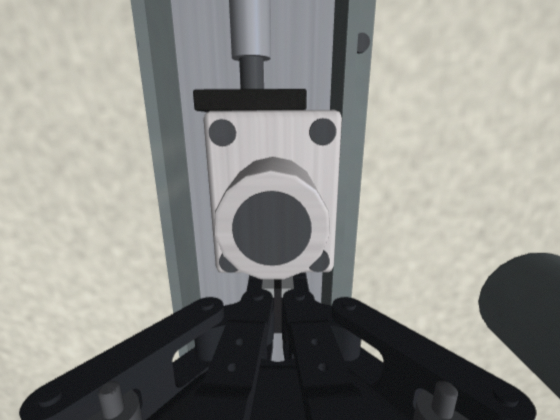

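```bash
python3 - <<'E'
from h import *
a=cv2.imread('pics/w20.png',0).astype(float); b=cv2.imread('pics/w21.png',0).astype(float)
p={k:v for k,v in np.load('w20.npz').items()}; w=cam('wrist'); lane(); q=np.load('lane.npy');c,s=np.cos(q[2]),np.sin(q[2])
def edge(im,r0,r1,cols):
    v=im[r0:r1,cols].mean(1); g=np.diff(v); i=np.argmin(g); 
    y=g[i-1:i+2]; return r0+i+.5+ .5*(y[0]-y[2])/(y[0]-2*y[1]+y[2])
cl=slice(275,300)
for n,im,P,r0,r1 in(('w20',a,p,58,80),('w21',b,w,80,102)):
    r=edge(im,r0,r1,cl); 
    e=ray(P,(287,r),.036)[:2]-q[:2]; print(n,r,e@[c,s]*1000)
b2=w['image'].mean(2); r=edge(b2,80,102,cl); e=ray(w,(287,r),.036)[:2]-q[:2]; print(r,e@[c,s]*1000)
E
```

```text
t 22.97 lane xyz mm 88.8 -9.6 14.3 F lane -15.46 0.59 7.45 w -0.01 yaw err -0.36
w20 66.46601307189542 172.20272535339663
w21 88.40736949846469 177.68651365651004
88.40003323915573 177.6891162248161
```

Pad compressed about 5.5 mm (≈ 8 N) by image. About 2.4 mm more.

Call:
{"api": "apply_moves", "payload": {
  "moves": "1 0 -0.01 0 0 0 0;1 0 -0.01 0 0 0 0;1 0 -0.01 0 0 0 0;1 0 -0.01 0 0 0 0;1 0 0 0 0 0 0"
}}

```text
t: 23.38
eef_pos: [0.6132, 0.1113, 0.0144]
tool_rot: [0.005, 0.996, -0.087, -0.002]
contact_force: [-4.8, -21.4, 9.6]
gripper_width: 0.001
```

```bash
python3 - <<'E'
from h import *
w=cam('wrist'); lane(); save(w,'w22.png'); q=np.load('lane.npy');c,s=np.cos(q[2]),np.sin(q[2])
im=w['image'].mean(2); v=im[80:110,275:300].mean(1); g=np.diff(v); i=np.argmin(g);y=g[i-1:i+2];r=80+i+.5+ .5*(y[0]-y[2])/(y[0]-2*y[1]+y[2])
e=ray(w,(287,r),.036)[:2]-q[:2]; print(r,e@[c,s]*1000)
E
```

```text
t 23.43 lane xyz mm 90.8 -9.6 14.4 F lane -21.52 0.99 9.79 w 0.0 yaw err -0.46
88.42998477929984 179.6554001626391
```

About 11–12 N on the pad (7.4 mm compression). Backing off gently, then lifting straight out.

Call:
{"api": "apply_moves", "payload": {
  "moves": "1 0 0.015 0 0 0 0;1 0 0.015 0 0 0 0;1 0 0.015 0 0 0 0;1 0 0.015 0 0 0 0;1 0 0.015 0 0 0 0;1 0 0.015 0 0 0 0;1 0 0.02 0 0 0 0;1 0 0.02 0 0 0 0;1 0 0.02 0 0 0 0;1 0 0 0 0 0 0"
}}

```text
t: 24.27
eef_pos: [0.6113, 0.1033, 0.0143]
tool_rot: [-0.0, 0.997, -0.083, -0.0]
contact_force: [-0.1, -0.3, 0.1]
gripper_width: 0.001
```

```bash
python3 - <<'E'
from h import *
w=cam('wrist'); lane(); save(w,'w23.png')
E
```

```text
t 24.32 lane xyz mm 82.8 -9.1 14.4 F lane 0.34 0.63 0.96 w 0.0 yaw err -0.1
```

View pics/w23.png

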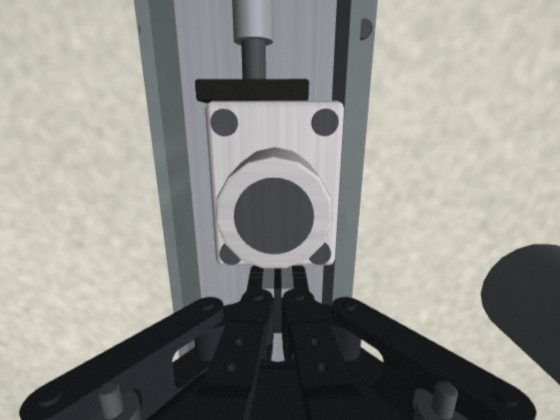

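The casting rests against the pad (edge at row 100) and the tool is free of it. Lifting.

Call:
{"api": "apply_moves", "payload": {
  "moves": "1 0 0 -0.05 0 0 0;1 0 0 -0.1 0 0 0;1 0 0 -0.15 0 0 0;1 0 0 -0.2 0 0 0;1 0 0 -0.2 0 0 0;1 0 0 -0.2 0 0 0;1 0 0 -0.2 0 0 0;1 0 0 -0.1 0 0 0;1 0 0 0 0 0 0;1 0 0 0 0 0 0"
}}

```text
t: 25.15
eef_pos: [0.6116, 0.103, 0.159]
tool_rot: [-0.0, 0.997, -0.084, 0.001]
contact_force: [-0.7, 0.3, -0.2]
gripper_width: -0.004
```

Call:
{"api": "apply_moves", "payload": {
  "moves": "1 0 0.1 0 0 0 0;1 0 0.2 0 0 0 0;1 0 0.25 0 0 0 0;1 0 0.25 0 0 0 0;1 0 0.25 0 0 0 0;1 0 0.2 0 0 0 0;1 0 0.1 0 0 0 0;1 0 0 0 0 0 0;1 0 0 0 0 0 0"
}}

```text
t: 25.9
eef_pos: [0.5839, -0.0568, 0.1575]
tool_rot: [-0.0, 0.996, -0.084, -0.001]
contact_force: [-0.4, 0.3, 0.6]
gripper_width: 0.0
```

```bash
python3 - <<'E'
from h import *
w=cam('wrist'); lane(); save(w,'w24.png'); s=cam('scene'); save(s,'s24.png')
cv2.imwrite('pics/s24c.png',cv2.resize(s['image'][195:305,215:415,::-1],None,fx=4,fy=4,interpolation=cv2.INTER_CUBIC))
for k in ['can','bearing','wrench']:
    r=nets.spot_point(s,k); print(k,[(ray(s,x['location'],0).round(3).tolist(),x['score']) for x in r][:2])
np.savez('w24.npz',V=w['V'],fx=w['fx'],fy=w['fy'],cx=w['cx'],cy=w['cy'])
E
```

```text
t 25.95 lane xyz mm -78.3 -8.6 157.7 F lane 1.04 0.73 0.75 w 0.0 yaw err -0.04
can [([0.753, 0.055, 0.0], 0.85)]
bearing [([0.75, -0.142, 0.0], 0.73), ([0.61, 0.153, 0.0], 0.49)]
wrench [([0.743, -0.296, 0.0], 0.94)]
```

View pics/w24.png

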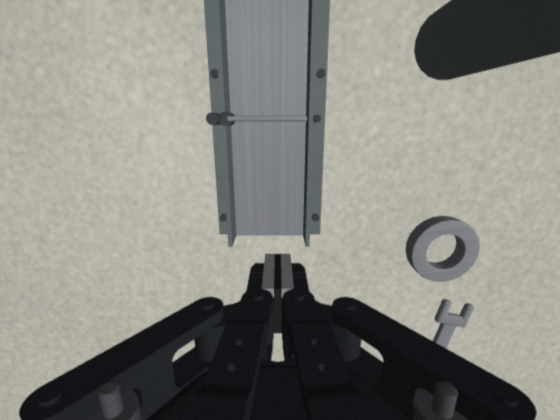

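View pics/s24c.png

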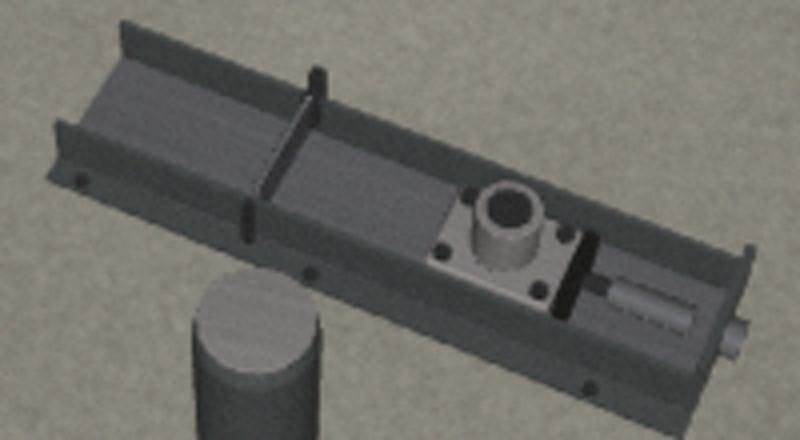

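View pics/s24.png

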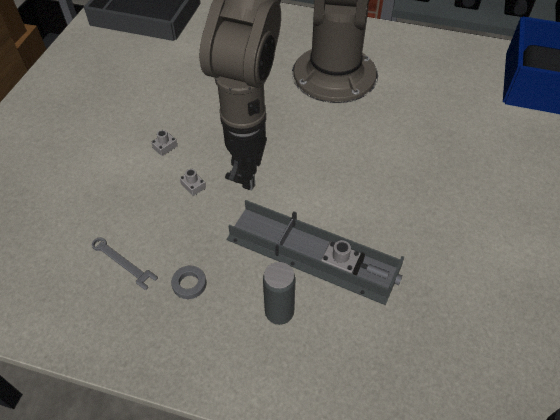

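The flap is shut (rows 100–200 in the crop, same place as at the start). The casting touches the pad at (575,275), and the bystanders are where they were. Handing in.

```bash
python3 - <<'E'
from station import bot
print(bot.hand_in(), bot.get_obs()['t'])
E
```

```text
the job is handed in; nothing more can be done
the job is handed in; nothing more can be done
```

The job is done and handed in at about 26 s of simulated time. The largest casting was set down flat in the lane mouth, released, and pushed through the flap. It was then pressed on the pad, and the gripper backed off and lifted straight out.

**Last checks:** The flap is shut. The casting rests flat and straight against the pad, and the tool is clear with no load on it. The can, bearing and wrench look the same in the pictures. The network's positions for the can and bearing came out 9–15 mm different from before, but neither had visibly moved.

**Pad force:** Pad travel gave the firmest figure: about 7.4 mm by image, or 11 N. Tool travel gave about 10.5 N. The wrist read 21.5 N in total. That would be about 12–16 N on the pad after taking off an estimated 5–9 N of friction, so the measures only roughly agree.

**Trouble at the flap:** The casting turned a few degrees each way while opening the flap, with push forces up to about 26 N on the wrist. I backed off and moved the push line twice, and it then went through straight; I shifted the line twice more on the way to the pad.

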